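# Pack a two-layer instrument case on a sloping stand

## Robot

A 6-joint arm with a two-finger parallel gripper is mounted at the origin on a cart in front of the work surface, level with it; the furniture and walls round the work are solid. World frame = base frame: x ahead of the robot, y to its left, z up, the work surface at z = 0. Lengths are in m, angles in rad, forces in N, time in s.
With the tool pointing down it reaches from about 0.325 to 0.775 m from the base axis. Payload 5.5 kg.
Tool frame: the origin (TCP) lies between the finger pads; the fingertips stand 8 mm ahead of it and the grasp point (between the pads) lies 11 mm behind it (tcp_to_tips is the distance from the TCP to the fingertips, in m); z points along the fingers, y is the line along which they close (so a half turn about z gives the same grasp; the last joint's range is limited). The gripper opens to 88 mm and grips with 3 to 60 N. Pads are 20 mm wide; open, the fingers measure 115 mm over their backs; the gripper's body (75 mm by 178 mm) begins 61 mm behind the grasp point.
Start: joints at [1.087, 0.091, 1.231, -0, 1.82, -0.057], TCP at [0.248, 0.546, 0.231] pointing down, gripper open.
Joint ranges: [-2.87, 2.87], [-0.86, 2.18], [0.17, 2.46], [-1.51, 4.65], [0.06, 2.69], [-2.65, 2.65]. Speed limits (rad/s): [2.57, 2.57, 3.01, 3.14, 3.14, 3.14].

## Interface

Orientations are given as a unit quaternion [w, x, y, z].
In Python, from bench import * gives the robot as it stands. Calls block until the motion is done:
- move_to(position, orientation): joint-space move of the TCP to a pose.
- move_l(position, speed=0.15, orientation=None): straight line of the TCP; orientation=None keeps the orientation; speed is the mean speed in m/s.
- movej(angles): joint-space move.
- gripper_open() and close(): open the fingers fully, or close them until they stop; the grip force is fixed at half the most.
- hold(seconds).
- inverse_kinematics(position, orientation): joint angles nearest the present ones, or None.
- state(): the state.
- get_image(name): name is "scene" or "side" or "wrist"; returns a dict with "frame" (384x512x3 uint8, blue, green, red), "depth" (384x512 float32, m along the optical axis (not along the pixel's ray), 0 where there is no reading), "camera_matrix" (3x3 intrinsics, pixels), "view" (4x4, takes a point from world to camera coordinates). Camera axes: x right, y up, looking along -z (the intrinsics and any distortion apply to the point x, -y, -z); pixel columns grow to the right and rows downward; lengths in m; the calibration is good to about 2 mm. A picture is of the moment at which its call begins.
A pose or a line that the arm cannot do raises IKError and nothing moves.
- job_done(): hands the job in; it is judged then, once.
The state is a dict: "time": time; "joint_pos": joint angles; "dq": joint speeds; "joint_torque": joint torques, N m; "ee_pos": TCP position; "ee_rot": TCP orientation; "ft_force": force on the tool from outside, world axes, zero at the start; "moment": the same for the moment, N m; "finger_gap": finger opening in m; "finger_force": force on a finger pad.
Only numpy, scipy, OpenCV 4.12 (cv2) and the standard library are available. Lean on these libraries where they do the work, as an engineer would, in place of code of your own. Each camera call takes 0.05 s, during which the arm holds its last target. There are 200 camera calls.

## Task

Finish packing the grey instrument case on the sloping stand: lay the black keypad meter, keys up, flat on the floor of the case's empty cavity, then fit the loaded white upper tray over it so that it sits down evenly on its ledges inside the case. Let go of both and leave the timer, the beaker and the jar where they stand.

Things in the scene. Friction and masses are not known exactly. Their poses are not given: they have to be found in the camera images.
- case: Grey open case, fixed on a 25 degree sloping stand, low side to the robot. Origin: centre of the inner floor's upper face. z: out of the case, square to the floor; x: up the slope, away from the robot; y: along its long side. Inside 126 (x) by 220 (y) mm; walls 4 mm thick, 43 mm high, then a flared rim to 50 mm above the floor. A smaller black meter (85x51x20) is fixed at y = +62 mm.
- cavity (a point): Centre of the empty cavity's floor: x 0, y -47, z 0 mm in the case's frame, same axes. 108 (x) by 68 (y) mm. Its x ends are the ledges, 33 mm high; its y sides are four rib ends 16 mm high, 5 mm thick, |x| = 28 to 54 mm, the middle 56 mm left open for fingers. Beside the seated meter: 33 mm to the case wall on the -y side, 53 mm to the small meter on the +y side.
- tray_seat (a point): Where the centre of the tray's underside belongs: x 0, y 0, z +33 mm in the case's frame, same axes. The tray rests on two ledges, 9 mm wide, top 33 mm above the case floor, along the two long walls (x = -63 and +63 mm). Play 3.5 mm (x) and 5 mm (y) each side.
- meter: Black hand-held meter, keypad on top, 100 (x) by 60 (y) by 28 mm (31 over the keys), about 0.14 kg, loose, flat on the worktop, keys up. Origin: centre of its underside; x: long axis; z: up out of the keys. Taken across its 60 mm width; it goes in with its long axis along the case's x, either end first.
- tray: Loose white upper tray, 119 (x) by 210 (y) mm, rim 12 mm high, floor 5 mm thick, about 0.3 kg, flat on the worktop. Origin: centre of its underside; z up. It carries a petri dish (+y half) and two lying vials (-y half), fixed in it, none higher than 28 mm over the underside. Fits either way round.
- tray_handle (a point): Middle of the top edge of the tray's upright handle plate, in the middle of the tray, 53 mm above the tray's underside, same axes as the tray. The plate is 60 mm long (x) and 12 mm thick (y) and is taken across its thickness.
- timer: White bench timer with sloping keypad face, 70x78x34 mm, loose bystander. Origin: centre of underside.
- beaker: Clear glass beaker, 73x79x92 mm, loose bystander. Origin: centre of underside.
- jar: White bottle with red screw cap, 48 mm wide, 87 mm high, loose bystander. Origin: centre of underside.
Mind the look-alikes: they are no part of the job. What is shaped like the meter but green is not meant.

How it is judged:
On the way:
1. the black meter lies keys up, flat on the floor of the empty cavity, and is let go, before the tray goes in (x of meter in the frame of case between -0.009 and 0.009 m and y of meter in the frame of cavity between -0.009 and 0.009 m and z of meter in the frame of case between -0.006 and 0.006 m and angle between the z axis of meter and the z axis of case, either way round below 0.1 rad and angle between meter's own z axis and vertical below 1 rad and contact force between the fingers and meter below 0.1 N and not (x of tray in the frame of case between -0.009 and 0.009 m and y of tray in the frame of case between -0.011 and 0.011 m and z of tray in the frame of case between 0.028 and 0.038 m and angle between the z axis of tray and the z axis of case, either way round below 0.07 rad and angle between tray's own z axis and vertical below 1 rad)), for 0.2 s.
At the end, for the whole second after the job is handed in: Meter keys up in the cavity (9 mm in x, y; underside within 6 mm of the floor, 0.1 rad of flat); tray right side up on the ledges (9 mm in x, 11 mm in y of the case centre, underside 28 to 38 mm over the floor, 0.07 rad of parallel); both at rest, released (x of meter in the frame of case between -0.009 and 0.009 m and y of meter in the frame of cavity between -0.009 and 0.009 m and z of meter in the frame of case between -0.006 and 0.006 m and angle between the z axis of meter and the z axis of case, either way round below 0.1 rad and angle between each of meter, tray's own z axis and vertical below 1 rad and x of tray in the frame of case between -0.009 and 0.009 m and y of tray in the frame of case between -0.011 and 0.011 m and z of tray in the frame of case between 0.028 and 0.038 m and angle between the z axis of tray and the z axis of case, either way round below 0.07 rad and contact force between the fingers and tray below 0.1 N and contact force between the fingers and meter below 0.1 N and linear speed of each of tray, meter below 0.02 m/s); the robot touches nothing.
It fails at once if the timer, the beaker or the jar is moved by more than 30 mm (distance of any of timer, beaker, jar from where it was at the start of the episode above 0.03 m).
It also fails if it takes over 51 s, if anything falls off the work surface, if the arm or the gripper's body presses on something with over 40 N, if the wrist force passes 120 N, or if a joint passes its speed limit or range.

## Working session

There is one attempt and no reset: what is moved stays moved. The work goes in short steps, each a Python script; the robot and the scene stay as the last script left them, time stands still between calls to the robot, and variables do not carry over. Pictures are saved under pics/ and viewed, at most 10 in all, crops included, and the job is handed in when it is done.

```bash
ls; mkdir -p pics
cat > h.py <<'E'
from bench import *
import numpy as np, cv2
from scipy.spatial.transform import Rotation as R
def cloud(im):
    d=im["depth"].astype(float); K=im["camera_matrix"]; h,w=d.shape
    u,v=np.meshgrid(np.arange(w),np.arange(h))
    x=(u-K[0,2])/K[0,0]*d; y=(v-K[1,2])/K[1,1]*d
    P=np.stack([x,-y,-d,np.ones_like(d)],-1)
    W=P@np.linalg.inv(np.array(im["view"])).T
    W=W[...,:3]; W[d<=0]=np.nan
    return W
def q(M):
    x,y,z,w=R.from_matrix(M).as_quat(); return [w,x,y,z]
E
python3 - <<'E'
from h import *
for n in("scene","side"):
    im=get_image(n); cv2.imwrite(f"pics/{n}0.png",im["frame"]); np.savez(f"{n}0.npz",**im)
    print(n,np.linalg.inv(im["view"])[:3,3],im["camera_matrix"][0,0])
print(state())
E
```

```text
pics
scene [-0.506304   -0.86903411  0.6923318 ] 390.050160083388
side [ 0.23813173 -1.39221183  0.5778924 ] 405.38767388190837
{'time': 0.1, 'joint_pos': array([ 1.08729821e+00,  9.17491281e-02,  1.23172766e+00, -8.95438923e-06,
        1.81982923e+00, -5.66945058e-02]), 'dq': array([ 0.00048414, -0.0005163 , -0.00252921, -0.0010569 , -0.00051082,
        0.00087266]), 'joint_torque': array([ 2.30252124e-03, -4.47855127e+01, -4.07570171e+01,  7.00416835e-02,
        2.84100889e-02, -1.19309038e-04]), 'ee_pos': array([0.24826055, 0.54594942, 0.22966193]), 'ee_rot': array([-2.24400368e-04,  2.11786757e-01,  9.77315525e-01, -8.26779401e-04]), 'ft_force': array([ 0.84389675, -0.29254918, -1.0066952 ]), 'moment': array([-0.02919676, -0.00120282,  0.03955197]), 'finger_force': 0.0, 'finger_gap': 0.08791490123005613}
```

View pics/scene0.png

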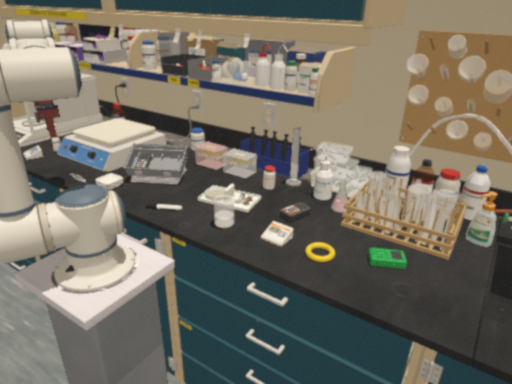

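View pics/side0.png

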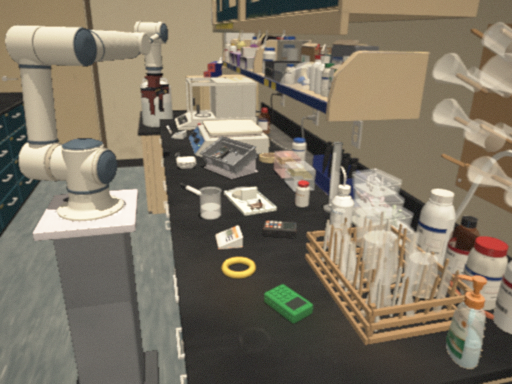

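The scene view shows the case at (158,163), tray at (229,198), black meter at (295,210), beaker at (223,215), timer at (278,233) and jar at (269,177). The green look-alike is at (387,258).

Run:
```python
from h import *
im=dict(np.load("scene0.npz")); W=cloud(im)
for n,(u,v) in dict(case=(158,163),tray=(236,200),meter=(295,210),beaker=(223,215),timer=(278,233),jar=(269,177),casecorners=(131,178),c2=(182,182),c3=(135,146),c4=(187,152)).items():
    print(n,np.nanmedian(W[v-1:v+2,u-1:u+2].reshape(-1,3),0).round(3))
f=im["frame"].astype(int); 
m=(f.max(2)<75)&(W[...,2]>.012)&(W[...,2]<.05); m[:, :270]=0; m[:,320:]=0; m[:195]=0;m[225:]=0
p=W[m]; print(len(p),p.min(0),p.max(0)); print(cv2.minAreaRect((p[:,:2]*1000).astype(np.float32)))
# all bodies
m=(W[...,2]>.003)&(W[...,2]<.02)&(f.min(2)>120)&(W[...,0]<.8); m[:, :195]=0; m[:,265:]=0; m[:180]=0;m[212:]=0
p=W[m]; print(cv2.minAreaRect((p[:,:2]*1000).astype(np.float32)))
```

```text
case [0.554 0.323 0.052]
tray [ 0.529 -0.107  0.016]
meter [ 0.568 -0.333  0.028]
beaker [ 0.368 -0.171  0.051]
timer [ 0.419 -0.353  0.022]
jar [ 0.71  -0.139  0.053]
casecorners [0.45  0.381 0.006]
c2 [ 0.558  0.193 -0.003]
c3 [0.532 0.432 0.114]
c4 [ 0.827  0.409 -0.002]
90 [ 0.52480487 -0.3688218   0.01202658] [ 0.62054133 -0.28521036  0.02612471]
((565.305908203125, -342.4507141113281), (50.204856872558594, 109.8841781616211), 41.56808090209961)
((588.322265625, -51.99927520751953), (214.7675323486328, 215.6790313720703), 9.332695960998535)
```

Run:
```python
from h import *
D=np.diag([1.,-1,-1])  # tool y = -world y, z down
for n,p in dict(case=(.48,.31,.33),tray=(.50,-.09,.33),meter=(.53,-.33,.25)).items():
    try: move_to(list(p),q(D))
    except Exception as e: print(n,e); continue
    im=get_image("wrist"); np.savez(n+"1.npz",**im); cv2.imwrite(f"pics/{n}1.png",im["frame"])
    print(n,state()["time"],np.linalg.inv(im["view"])[:3].round(3).tolist())
a=[cv2.resize(cv2.imread(f"pics/{n}1.png"),(400,300)) for n in("case","tray","meter")]
cv2.imwrite("pics/m1.png",np.vstack([np.hstack(a[:2]),np.hstack([a[2],a[2]*0])]))
```

```text
case 2.0 [[0.001, 0.963, 0.27, 0.554], [-1.0, 0.001, 0.001, 0.311], [0.001, -0.27, 0.963, 0.484]]
tray 3.5333 [[0.001, 0.963, 0.269, 0.574], [-1.0, 0.001, 0.0, -0.089], [0.0, -0.269, 0.963, 0.484]]
meter 4.5833 [[0.001, 0.963, 0.268, 0.604], [-1.0, 0.001, 0.001, -0.329], [0.001, -0.268, 0.963, 0.405]]
```

View pics/m1.png

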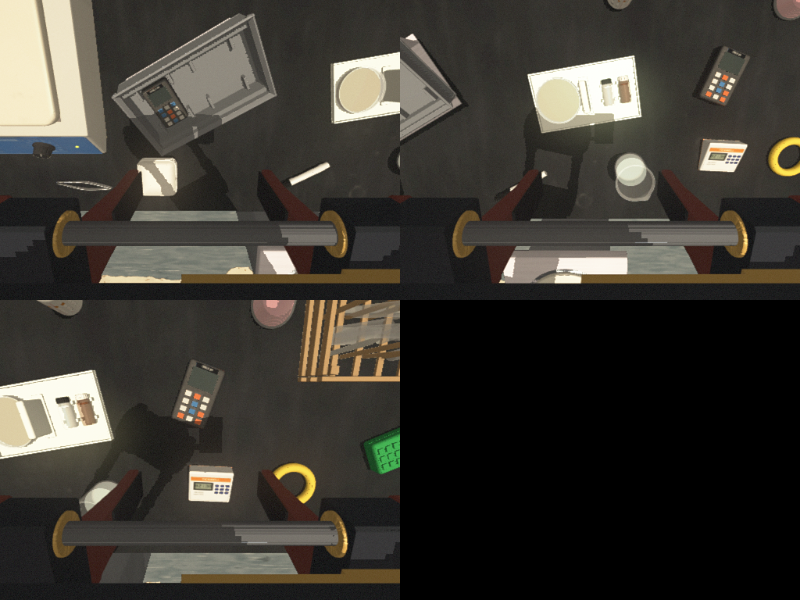

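The case at panel (195,85), tray (585,95) with its handle at (587,97), and meter (198,393) are all fully visible. Next I fit their poses from depth.

```bash
cat > fit.py <<'E'
from h import *
def rect(p):
    (c,s,a)=cv2.minAreaRect((p[:,:2]*1000).astype(np.float32)); return np.array(c),np.array(s),a
def case_fit(im):
    W=cloud(im)[:215,140:365].reshape(-1,3); W=W[np.isfinite(W[:,0])]; W=W[W[:,2]>.008]
    # axes from yaw guess; solve yaw+offset of floor with known tilt by robust plane search
    best=None; rng=np.random.default_rng(0); n0=None
    for _ in range(3000):
        a,b,c=W[rng.choice(len(W),3,False)]; n=np.cross(b-a,c-a); L=np.linalg.norm(n)
        if L<1e-5: continue
        n/=L; n*=np.sign(n[2])
        if abs(np.degrees(np.arccos(n[2]))-25)>3: continue
        k=(abs((W-a)@n)<.002).sum()
        if best is None or k>best[0]: best=(k,n,a)
    k,n,a=best
    for _ in range(3):
        P=W[abs((W-a)@n)<.002]; a=P.mean(0); n=np.linalg.svd(P-a)[2][2]; n*=np.sign(n[2])
    print("floor inl",len(P),"tilt",np.degrees(np.arccos(n[2])),"downhill",n)
    x=-np.array([n[0],n[1],0]); x-=n*(x@n); x/=np.linalg.norm(x); y=np.cross(n,x)
    Q=np.stack([(W-a)@x,(W-a)@y,(W-a)@n],1)
    h=np.histogram(Q[:,2],np.arange(-.06,.08,.004)); print("hist",dict(zip((h[1][:-1]*1000).round().astype(int).tolist(),h[0].tolist())))
    return W,a,np.stack([x,y,n],1),Q
if __name__=="__main__":
    L=lambda n:dict(np.load(n+"1.npz"))
    W,a,M,Q=case_fit(L("case"))
    for lo,hi in((.044,.056),(.02,.044)):
        p=Q[(Q[:,2]>lo)&(Q[:,2]<hi)]; c,s,an=rect(p); print(len(p),"rect",c,s,an,p.min(0),p.max(0))
        print("centre world",a+M[:,:2]@c/1000)
    print("yaw of M x",np.degrees(np.arctan2(M[1,0],M[0,0])))
    im=L("tray"); T=cloud(im)[:180,150:320].reshape(-1,3)
    p=T[(T[:,2]>.008)&(T[:,2]<.06)]; print("tray",rect(p)); p=T[(T[:,2]>.045)&(T[:,2]<.06)]; print("handle",len(p),rect(p),np.median(p[:,2]))
    for n,s in(("meter",np.s_[70:170,205:300]),("tray",np.s_[40:140,375:445])):
        T=cloud(L(n))[s].reshape(-1,3); p=T[(T[:,2]>.018)&(T[:,2]<.04)]; print("meter",len(p),rect(p),np.median(p[:,2]))
        p=T[(T[:,2]>.008)&(T[:,2]<.04)]; print("  low",len(p),rect(p))
E
python3 fit.py
```

```text
floor inl 7405 tilt 24.967295255270756 downhill [-0.37105722 -0.20121055  0.90654887]
hist {-60: 0, -56: 0, -52: 0, -48: 0, -44: 0, -40: 0, -36: 0, -32: 0, -28: 0, -24: 0, -20: 0, -16: 0, -12: 18, -8: 150, -4: 3782, 0: 3991, 4: 560, 8: 668, 12: 997, 16: 1666, 20: 1844, 24: 644, 28: 717, 32: 2087, 36: 395, 40: 671, 44: 1480, 48: 2109, 52: 7, 56: 0, 60: 0, 64: 0, 68: 0, 72: 0}
3596 rect [ 1.82705688 24.1158905 ] [143.66752625 238.32923889] 0.1519058346748352 [-0.07015216 -0.09506715  0.04400344] [0.07396195 0.14331689 0.05249634]
centre world [0.55112528 0.31987551 0.05222313]
6358 rect [-25.83868408  59.25023651] [198.46333313 297.37997437] 0.050149280577898026 [-0.12514108 -0.08935719  0.02000053] [0.07352154 0.20788723 0.04399763]
centre world [0.51232971 0.33880564 0.0405454 ]
yaw of M x 28.469332524323903
tray (array([598.83105469, -54.37748718]), array([219.25486755, 214.98352051]), 9.623540878295898)
handle 387 (array([617.92468262, -84.90116882]), array([ 35.5413475 , 202.00830078]), 70.69668579101562) 0.05250438484509257
meter 3840 (array([ 586.13043213, -324.88873291]), array([59.97563553, 99.65740204]), 69.8788833618164) 0.02842806829498909
  low 3840 (array([ 586.13043213, -324.88873291]), array([59.97563553, 99.65740204]), 69.8788833618164)
meter 2930 (array([ 585.98510742, -324.36923218]), array([60.57674408, 99.78928375]), 69.5926284790039) 0.02855325680962048
  low 3127 (array([ 586.00500488, -324.32556152]), array([60.69003296, 99.76280212]), 69.73826599121094)
```

```bash
cat >> h.py <<'E'
n=np.array([-.37105722,-.20121055,.90654887]); t=np.radians(28.5)
cx=np.array([np.cos(t),np.sin(t),0]); th=np.radians(25)
n=np.array([-np.sin(th)*np.cos(t),-np.sin(th)*np.sin(t),np.cos(th)]); cx=np.array([np.cos(th)*np.cos(t),np.cos(th)*np.sin(t),np.sin(th)])
C=np.stack([cx,np.cross(n,cx),n],1); O=np.array([.5511,.3199,.0522])
def cw(*p): return (O+C@np.array(p)).tolist()
F=np.diag([1.,-1,-1])
def qc(s): return q(C@np.diag([s,-s,-1.]))           # tool in case, x along s*case x
def qd(a): return q(R.from_euler("z",a,degrees=True).as_matrix()@F)
E
python3 - <<'E'
from h import *
im=dict(np.load("tray1.npz")); T=cloud(im)[:180,150:320].reshape(-1,3)
T=T[np.linalg.norm(T[:,:2]-[.63,-.088],axis=1)<.135]
for lo,hi in((.008,.016),(.045,.056)):
    p=T[(T[:,2]>lo)&(T[:,2]<hi)]; print("tray",len(p),cv2.minAreaRect((p[:,:2]*1000).astype(np.float32)),np.median(p[:,2]))
for a in(-20.1,159.9):
    print(a,[inverse_kinematics([.586,-.3247,z],qd(a)) for z in(.013,.12)])
for s in(1,-1): print(s,[inverse_kinematics(cw(0,-.047,z),qc(s)) for z in(.013,.12)])
for s in(1,-1): print(s,[inverse_kinematics(cw(0,0,z),qc(s)) for z in(.08,.18)])
E
```

```text
tray 808 ((591.796142578125, -103.5335693359375), (190.48971557617188, 218.59532165527344), 41.17314147949219) 0.011670483872625287
tray 387 ((617.9246826171875, -84.90116882324219), (35.54134750366211, 202.00830078125), 70.69668579101562) 0.05250438484509257
-20.1 [array([-5.56754416e-01,  3.38282877e-01,  1.33648310e+00, -4.44089210e-16,
        1.46682667e+00,  1.36485309e+00]), array([-5.56754416e-01,  2.85005025e-01,  1.20839177e+00, -4.44089210e-16,
        1.64819586e+00,  1.36485309e+00])]
159.9 [array([-5.56754416e-01,  3.38282877e-01,  1.33648310e+00, -4.44089210e-16,
        1.46682667e+00, -1.77673956e+00]), array([-5.56754416e-01,  2.85005025e-01,  1.20839177e+00, -4.44089210e-16,
        1.64819586e+00, -1.77673956e+00])]
1 [array([ 0.36859643, -0.15980999,  1.82975403,  0.06301978,  1.03936329,
        1.42196047]), array([ 0.35544823, -0.339073  ,  1.80563712,  0.06319959,  1.24316606,
        1.4216112 ])]
-1 [array([ 0.36859643, -0.15980999,  1.82975403,  0.06301978,  1.03936329,
       -1.71963219]), array([ 0.35544823, -0.339073  ,  1.80563712,  0.06319959,  1.24316606,
       -1.71998146])]
1 [array([ 0.46289527, -0.28009775,  1.82286873,  0.01589275,  1.16276362,
        1.53319837]), array([ 0.45938612, -0.41602524,  1.76794625,  0.01645665,  1.35364484,
        1.53277814])]
-1 [array([ 0.46289527, -0.28009775,  1.82286873,  0.01589275,  1.16276362,
       -1.60839429]), array([ 0.45938612, -0.41602524,  1.76794625,  0.01645665,  1.35364484,
       -1.60881451])]
```

Run:
```python
from h import *
p=lambda l:print(l,(lambda s:(round(s["time"],2),round(s["finger_gap"],4),round(s["finger_force"],1),s["ft_force"].round(1),s["ee_pos"].round(4)))(state()))
move_to([.586,-.3247,.11],qd(-20.1)); move_l([.586,-.3247,.013],.12); p("down")
close(); p("closed")
move_l([.586,-.3247,.20],.25); p("up")
move_to(cw(0,-.047,.14),qc(1)); p("above case")
im=get_image("wrist"); np.savez("held.npz",**im); cv2.imwrite("pics/held.png",im["frame"])
```

```text
down (6.19, 0.0878, 0.0, array([ 0.1, -0.5,  0.6]), array([ 0.5866, -0.3251,  0.0144]))
closed (6.74, 0.0597, 30.0, array([ 0.5, -0. ,  1.8]), array([ 0.5861, -0.3249,  0.0134]))
up (7.64, 0.0596, 30.0, array([-0.1,  0.2, -1.8]), array([ 0.5855, -0.3243,  0.1976]))
above case (9.72, 0.0592, 30.0, array([ 0.2, -0.5, -1.2]), array([0.5221, 0.2497, 0.1793]))
```

View pics/held.png

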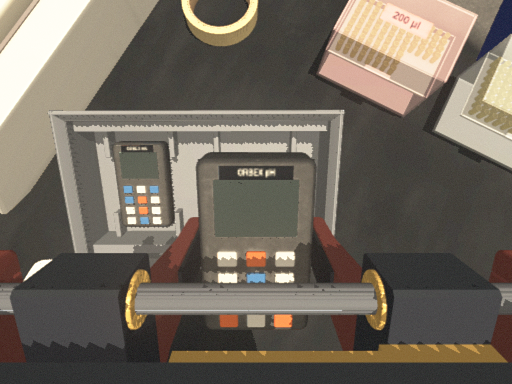

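The meter is held square at (256,240), in line with the case behind it. Lowering it.

Run:
```python
from h import *
p=lambda l:print(l,(lambda s:(round(s["time"],2),round(s["finger_gap"],4),round(s["finger_force"],1),s["ft_force"].round(1),(C.T@(s["ee_pos"]-O)).round(4)))(state()))
move_l(cw(0,-.047,.05),.12); p("a")
for z in(.032,.022,.017,.0145):
    move_l(cw(0,-.047,z),.05); p(z)
    if np.linalg.norm(state()["ft_force"])>12: break
```

```text
a (10.67, 0.0601, 30.0, array([ 0.4, -0.2, -1.5]), array([ 0.0007, -0.0471,  0.0507]))
0.032 (11.18, 0.0594, 30.0, array([ 0.5, -0. , -1.5]), array([-0.0004, -0.0469,  0.0315]))
0.022 (11.53, 0.0599, 30.0, array([ 0.4,  0.1, -1.2]), array([-0.0005, -0.0469,  0.0214]))
0.017 (11.78, 0.0599, 30.0, array([-0.2, -0.4, -0.6]), array([-0.0004, -0.0469,  0.0166]))
0.0145 (12.03, 0.0597, 30.0, array([-0.1, -0.5, -1.3]), array([-0.0001, -0.047 ,  0.0144]))
```

Free all the way, about 1 mm from the floor. Next: lower to contact, release, back off, look, then view the tray.

Run:
```python
from h import *
p=lambda l:print(l,(lambda s:(round(s["time"],2),round(s["finger_gap"],4),round(s["finger_force"],1),s["ft_force"].round(1),(C.T@(s["ee_pos"]-O)).round(4)))(state()))
move_l(cw(0,-.047,.013),.03); p("c"); 
gripper_open(); p("open"); move_l(cw(0,-.047,.15),.2); 
move_l(cw(-.05,-.0,.22),.25); p("up")
im=get_image("wrist"); W=cloud(im); Q=(W-O)@C; np.savez("placed.npz",**im)
m=(abs(Q[...,0])<.06)&(Q[...,1]<-.005)&(Q[...,1]>-.09)&(Q[...,2]>.022)&(Q[...,2]<.031)
m&=(im["frame"].max(2)<400)
k,l=cv2.connectedComponents(cv2.erode(m.astype(np.uint8),np.ones((2,2))))
j=np.argmax(np.bincount(l[l>0])); P=Q[l==j]; print(len(P),cv2.minAreaRect((P[:,:2]*1000).astype(np.float32)),np.percentile(P[:,2],[5,50,95]))
A=np.c_[P[:,:2],np.ones(len(P))]; print("tilt coef",np.linalg.lstsq(A,P[:,2],rcond=None)[0])
a=im["frame"]
move_to([.52,-.09,.26],qd(0)); p("tray")
im=get_image("wrist"); np.savez("tray2.npz",**im); 
print(np.linalg.inv(im["view"])[:3,3])
cv2.imwrite("pics/pt.png",cv2.resize(np.hstack([a,im["frame"]]),(800,300)))
```

```text
c (12.28, 0.0596, 30.0, array([-1.1, -1. ,  1.5]), array([ 0.0005, -0.047 ,  0.0134]))
open (12.91, 0.0877, 0.0, array([-0.7, -0.3, -0.2]), array([-0.   , -0.047,  0.013]))
up (14.28, 0.0876, 0.0, array([ 0.6, -0.2,  0.1]), array([-0.0503, -0.    ,  0.2186]))
3594 ((0.5521430969238281, -47.75006866455078), (59.241912841796875, 97.22664642333984), 89.90071868896484) [0.02645838 0.02832608 0.03007122]
tilt coef [0.00559145 0.00035686 0.02828031]
tray (15.67, 0.0879, 0.0, array([-0.5,  0.6,  0.3]), array([-0.1139, -0.3447,  0.2822]))
[ 0.59414767 -0.08900517  0.41398052]
```

View pics/pt.png

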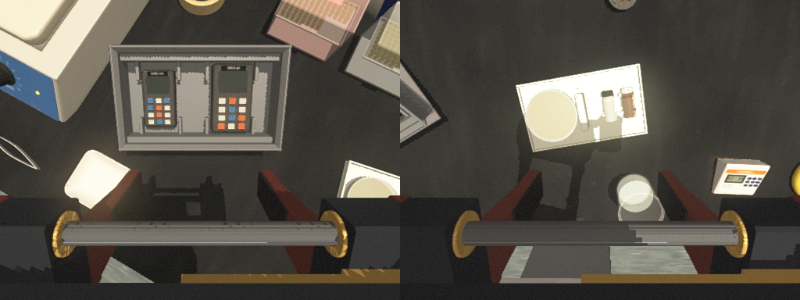

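The left half shows the meter seated flat in the cavity at (231,98). The right half shows the tray at (582,108) with its handle at (582,112).

Run:
```python
from h import *
for f in("tray1","tray2"):
    im=dict(np.load(f+".npz")); W=cloud(im); m=(W[...,2]>.004)&(W[...,2]<.06)&(W[...,1]<.05)&(W[...,0]>.45)&(W[...,0]<.76)
    k,l=cv2.connectedComponents(m.astype(np.uint8)); 
    v,u=np.where((abs(W[...,0]-.617)<.02)&(abs(W[...,1]+.085)<.02)&m); j=np.bincount(l[v,u]).argmax()
    P=W[l==j]; print(len(P),cv2.minAreaRect((P[:,:2]*1000).astype(np.float32)))
    H=P[(P[:,2]>.045)]; h,l2=None,None
    H=H[np.linalg.norm(H[:,:2]-np.median(H[:,:2],0),axis=1)<.045]
    print(len(H),cv2.minAreaRect((H[:,:2]*1000).astype(np.float32)),np.median(H[:,2]),H[:,:2].mean(0))
    for e in(P,): print(np.percentile(e[:,2],[5,50,95]).round(3))
```

```text
9882 ((549.0714721679688, -60.49040222167969), (119.24791717529297, 210.27679443359375), 9.575704574584961)
360 ((549.027099609375, -60.3870735168457), (60.00029754638672, 12.143386840820312), 9.477218627929688) 0.052579972341604164 [ 0.5496154  -0.06058111]
[0.004 0.011 0.027]
13089 ((548.9064331054688, -60.415245056152344), (119.35148620605469, 210.12106323242188), 9.528559684753418)
486 ((548.9942016601562, -60.38363265991211), (59.999507904052734, 12.038756370544434), 9.497946739196777) 0.05268445591728235 [ 0.55021732 -0.0605623 ]
[0.004 0.011 0.027]
```

Run:
```python
from h import *
p=lambda l:print(l,(lambda s:(round(s["time"],2),round(s["finger_gap"],4),round(s["finger_force"],1),s["ft_force"].round(1),s["ee_pos"].round(4)))(state()))
T=[.549,-.0604]
move_to(T+[.11],qd(9.5)); move_l(T+[.038],.1); p("down"); close(); p("closed")
move_l(T+[.10],.08); move_l(T+[.26],.2); p("up")
move_to(cw(0,0,.18),qc(1)); p("above"); hold(.3)
im=get_image("wrist"); np.savez("held2.npz",**im); cv2.imwrite("pics/held2.png",im["frame"])
s=state(); w,x,y,z=s["ee_rot"]; E=R.from_quat([x,y,z,w]).as_matrix(); W=(cloud(im)-s["ee_pos"])@E
# tool frame points of tray: expect underside at tool z=+.038
m=(abs(W[...,0])<.075)&(abs(W[...,1])<.12)&(W[...,2]>.022)&(W[...,2]<.045)
P=W[m]; print(len(P),cv2.minAreaRect((P[:,:2]*1000).astype(np.float32)))
b=P[(P[:,2]>.03)]
f=lambda B:np.linalg.lstsq(np.c_[B[:,:2],np.ones(len(B))],B[:,2],rcond=None)[0]
for _ in range(6): c=f(b); r=abs(b[:,2]-np.c_[b[:,:2],np.ones(len(b))]@c); b=b[r<max(.0015,np.percentile(r,85))]
print("floor plane (tool)",c,len(b),P.min(0),P.max(0))
```

```text
down (17.25, 0.088, 0.0, array([-0.3,  0.3, -0.3]), array([ 0.5495, -0.0605,  0.0388]))
closed (18.4, 0.0117, 30.0, array([ 0.8, -1.3,  0.4]), array([ 0.549 , -0.0604,  0.0379]))
up (20.27, 0.0118, 30.0, array([-0.3,  0.5, -4.2]), array([ 0.5486, -0.0604,  0.2583]))
above (21.6, 0.012, 30.0, array([ 0.3,  0.6, -3.2]), array([0.4848, 0.2829, 0.2154]))
22507 ((5.378929138183594, 0.3522796630859375), (108.16536712646484, 210.8083038330078), 0.0036596814170479774)
floor plane (tool) [ 0.00058112 -0.00078308  0.03297823] 16272 [-0.04871025 -0.10504958  0.02200441] [0.05946521 0.10575388 0.03943836]
```

View pics/held2.png

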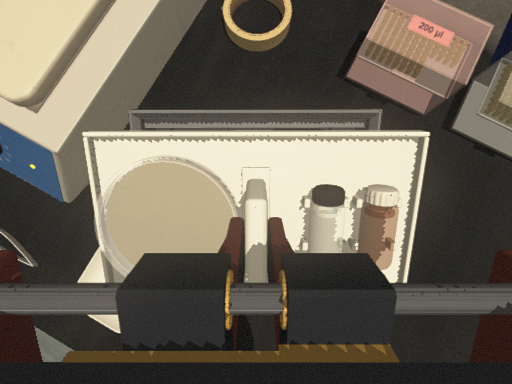

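The tray is held square and level, with its handle at (256,230). Its offset in the grip is below 0.5 mm, so I lower it.

Run:
```python
from h import *
p=lambda l:print(l,(lambda s:(round(s["time"],2),round(s["finger_gap"],4),s["ft_force"].round(1),s["moment"].round(2),(C.T@(s["ee_pos"]-O)).round(4)))(state()))
move_l(cw(0,0,.096),.1); p("a")
for z in(.085,.079,.075,.073,.0715):
    move_l(cw(0,0,z),.04); p(z)
    if (C.T@state()["ft_force"])[2]>8: print("contact");break
```

```text
a (22.94, 0.0117, array([-1.1,  0.7, -3.3]), array([-0.23,  0.55,  0.05]), array([0.0007, 0.    , 0.0968]))
0.085 (23.37, 0.0122, array([-0.4, -1. , -2.9]), array([-0.23,  0.52, -0.02]), array([-0.0004,  0.    ,  0.0846]))
0.079 (23.67, 0.0119, array([ 0.2,  0. , -3.6]), array([-0.19,  0.56,  0.  ]), array([-0.0004, -0.    ,  0.0785]))
0.075 (23.92, 0.0116, array([-0.1,  0. , -3.3]), array([-0.27,  0.53, -0.03]), array([-0.0003,  0.    ,  0.0746]))
0.073 (24.17, 0.0115, array([ 0.5,  0.4, -3.4]), array([-0.27,  0.5 , -0.02]), array([-0.0001,  0.    ,  0.0729]))
0.0715 (24.42, 0.0119, array([-0.3, -0.2, -2.6]), array([-0.24,  0.58,  0.03]), array([-0.0001,  0.    ,  0.0714]))
```

Run:
```python
from h import *
p=lambda l:print(l,(lambda s:(round(s["time"],2),round(s["finger_gap"],4),s["ft_force"].round(1),(C.T@(s["ee_pos"]-O)).round(4)))(state()))
for z in(.0705,.0697):
    move_l(cw(0,0,z),.03); p(z)
    if (C.T@state()["ft_force"])[2]>5: print("contact");break
gripper_open(); p("open"); move_l(cw(0,0,.18),.15); move_l(cw(-.06,0,.24),.2); hold(.3); p("up")
im=get_image("wrist"); cv2.imwrite("pics/end.png",im["frame"]); Q=(cloud(im)-O)@C
m=(abs(Q[...,0])<.0615)&(abs(Q[...,1])<.109)&(im["frame"].min(2)>110)&(Q[...,2]>.034)&(Q[...,2]<.05)
P=Q[m]; print(len(P),cv2.minAreaRect((P[:,:2]*1000).astype(np.float32)),P.min(0),P.max(0))
b=P[abs(P[:,2]-.038)<.003]; print("floor",len(b),np.linalg.lstsq(np.c_[b[:,:2],np.ones(len(b))],b[:,2],rcond=None)[0])
```

```text
0.0705 (24.67, 0.0117, array([-4.8, -3.5,  1.2]), array([0.0002, 0.    , 0.0711]))
0.0697 (24.92, 0.0116, array([-10. ,  -5.1,   5.6]), array([ 0.0002, -0.    ,  0.0711]))
contact
open (26.15, 0.0876, array([0.8, 0.5, 1.3]), array([0.    , 0.    , 0.0697]))
up (27.91, 0.0878, array([ 0.2, -0. ,  1.2]), array([-0.0602, -0.    ,  0.2389]))
11100 ((0.9731941223144531, -0.34722137451171875), (215.86322021484375, 120.24256134033203), 89.95332336425781) [-0.05923601 -0.1082298   0.03403238] [0.06103001 0.10763335 0.04983904]
floor 9159 [ 0.00035335 -0.00050723  0.03816757]
```

View pics/end.png

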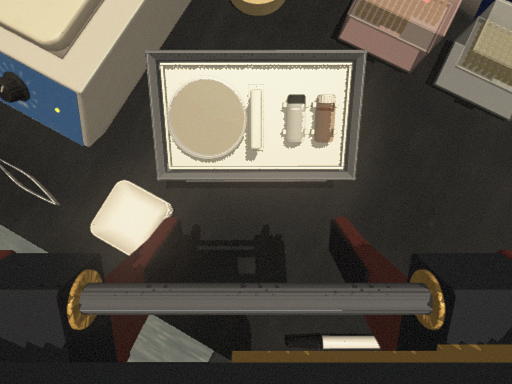

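The tray sits evenly inside the case at (257,118). Its floor's upper face is 38 mm above the case floor, so the underside is at 33 mm, and it has no measurable tilt. The fingers are clear.

```bash
python3 -c "
from bench import *
print(job_done())"
```

```text
the job is handed in; nothing more can be done
None
```

The meter lies keys up in the cavity and the tray sits level on its ledges over it; both are released, the arm never went near the timer, beaker or jar, and the job was handed in at about 28 s (no verdict was returned).

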